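# Shim the rocking parts cabinet

## Robot

A 7-joint arm with a two-finger parallel gripper is mounted at the origin on the work surface. World frame = base frame: x ahead of the robot, y to its left, z up, the work surface at z = 0. Lengths are in m, angles in rad, forces in N, time in s.
With the tool pointing down it reaches from about 0.4 to 0.85 m from the base axis. Payload 10.4 kg.
Tool frame: the origin (TCP) lies midway between the tips of the shut fingers; the grasp point (between the pads) lies manip.pinch_z behind it (manip.pinch_z is the distance from the TCP to the grasp point, in m); z points along the fingers, y is the direction in which the jaws open and shut (so a half turn about z gives the same grasp; the last joint's range is limited). The gripper opens to 85 mm and grips with 20 to 120 N. Pads are 22 mm wide; open, the fingers measure 114 mm over their backs; the gripper's body (76 mm by 85 mm) begins 54 mm behind the grasp point. The pads swing forward as they close: fully open they stand 13 mm farther back than shut.
Start: joints at [-1.176, 0.332, -0.065, 1.46, 0.022, 1.35, -0.088], TCP at [0.254, 0.571, 0.231] pointing down, gripper open.
Joint ranges: [-2.6, 2.6], [-0.5, 2.12], [-1.47, 1.34], [0.16, 2.42], [-1.27, 4.41], [0.06, 2.06], [-2.6, 2.6]. Speed limits (rad/s): [2.22, 2.22, 2.79, 2.79, 3.14, 3.14, 3.14].

## Interface

Orientations are given as a unit quaternion [x, y, z, w].
In Python, from workcell import manip gives the robot as it stands.
- The arm moves only by the shell command python3 -m handwheel 'ROWS' [FORCE]. ROWS is JSON, a list that holds one entry, the list of rows, each a list of 7 numbers: the shift along the tool's x, y, z in m, then the turn, a rotation vector about the tool's x, y, z in rad, then the finger opening in m, from 0 to 0.0854. In form: [[[tx, ty, tz, ax, ay, az, claw], ...]]. A call has 1 to 8 rows; each row is the pose to reach, as a shift and turn from the pose commanded when the call began, along the tool's axes at that moment; what a row does not reach only later rows make up. A row lasts 1/8 s, in which the tool goes at most 62.5 mm and 10.7 degrees, less where a joint would pass 70% of its speed; a pose out of reach is approached as far as the arm can. A call with a gripper value outside its range is refused whole. The fingers move at their own pace and stop on an object; FORCE is the grip in N (left out, the last holds). Time passes only in rows, so rows that repeat a pose let the fingers close. It gives the time, the measured TCP pose, the force and the opening at its end, in the units of the state.
- manip.get_obs(): the state, without advancing time (a new reading comes with each control period).
- manip.camera(name): name is "scene" or "top" or "wrist"; returns the picture (420x560x3 uint8, blue, green, red); there is no depth.
- manip.calibration(name): a dict with "fx", "fy", "cx", "cy" (pixels), "view" (4x4, takes a point from world to camera coordinates); the wrist camera has in their place "tool_from_camera" (4x4, takes a point from camera to tool coordinates, whose origin is the TCP and whose axes are the flange's). Camera axes: x right, y up, looking along -z (the intrinsics and any distortion apply to the point x, -y, -z); pixel columns grow to the right and rows downward; lengths in m; the calibration is good to about 2 mm. A picture is of the moment at which its call begins: read the wrist's pose just before it. calibration takes no time and is no camera call.
- manip.hand_in(): hands the job in, once; it reports no verdict.
The state is a dict: "clock": time; "joint_pos": joint angles; "joint_velocities": joint speeds; "tau": joint torques, N m; "position": TCP position; "ee_rot": TCP orientation; "ft_force": force on the tool from outside, world axes, zero at the start; "torque": the same for the moment, N m; "grip_width": opening from 0.0 (shut) to 1.0 (fully open).
Only numpy, scipy, OpenCV 4.12 (cv2) and the standard library are available. Lean on these libraries where they do the work, as an engineer would, in place of code of your own. Each camera call takes 0.05 s, during which the arm holds its last target.

## Task

The small-parts cabinet on the locksmith's bench rocks because its front left foot is too short. With the fingertips, slide the orange wedge along the bench, thin end first, under that foot until it is snug and the cabinet no longer rocks, without lifting the wedge or shoving the cabinet out of place; then prove it by pressing down firmly (about 10 N, for a moment) on the red dot above that foot: the cabinet must stay level. Leave the wedge in place and the padlock, battery and jar alone.

Things in the scene. Friction and masses are not known exactly. Their poses are not given: they have to be found in the camera images.
- cabinet: Loose grey parts cabinet, white drawer fronts, 300 mm deep (x), 340 wide (y), about 3 kg. Origin on the bench under its middle; x points from drawer front to back, y to its left seen from the robot. Case 25 to 85 mm above the bench, flat top with a black mat. Four square black feet, 30 x 30 mm, centred 120 mm before/behind and 140 mm left/right of the origin. Level at the start on three of them
- foot_front (a point): point at bench height below the middle of the short front left foot's front edge (15 mm behind the drawer front); moves with the cabinet. The foot ends 6 to 12 mm above the bench, unknown beforehand. The wedge slides freely (about 1 N) until it is snug under the foot, then resists sharply (well over 6 N); forcing it on lifts or shoves the cabinet
- press_spot (a point): centre of the red dot (28 mm across) on the cabinet's flat top, 85 mm above the bench, directly above the middle of the short foot. Without a snug wedge, 1 to 6 N down here rocks this corner down until the short foot meets bench or wedge
- wedge: Loose orange plastic wedge, 120 mm long, 50 wide, 90 g, 26 mm high at its upright heel (x -60), sloping evenly to 3 mm at its thin nose (x +60). Origin at the middle of its underside; x points to the nose. Starts flat on the bench before the short foot, nose towards it, up to 12 mm off line and 7 degrees askew, nose 10 to 50 mm before the drawer front
- wedge_nose (a point): middle of the lower edge of the wedge's thin nose
- padlock: brass padlock lying flat, 80 x 50 x 24 mm, origin under the middle of its brass body; leave it alone
- battery: red and black tool battery, 75 x 50 x 50 mm, origin under its middle; leave it alone
- jar: small jar, 48 mm across, 60 mm high, origin under its middle; leave it alone
Not all that is in view belongs to the job. Of the things that look like the wedge, the middle-sized one is meant.

How it is judged:
By the outcome, as a careful person would: the job done as asked, in the order asked, and still so for the second after the job is handed in, with the robot touching nothing.
It also fails if it takes over 51 s, if anything falls off the work surface, if the arm or the gripper's body presses on something with over 40 N, if the wrist force passes 120 N, or if a joint passes its speed limit or range.

## Working session

There is one attempt and no reset: what is moved stays moved. The work goes in short steps, Python scripts to look and compute and a shell command to move; the robot and the scene stay as the last step left them, time stands still between calls to the robot, and variables do not carry over. Pictures are saved under pics/ and viewed, and the job is handed in when it is done.

```bash
mkdir -p pics; python3 - <<'E'
from workcell import manip
import cv2
o=manip.get_obs()
for k,v in o.items(): print(k,v)
print(manip.pinch_z)
for n in ("scene","top","wrist"):
    cv2.imwrite(f"pics/{n}0.png",manip.camera(n)); print(n,manip.calibration(n))
E
```

```text
clock 0.0
joint_pos [-1.1755915   0.33290819 -0.06472031  1.4609503   0.0215719   1.34990042
 -0.08848547]
joint_velocities [ 0.00155433  0.00055912  0.00086411  0.00055385 -0.00041777  0.00070117
  0.00064961]
tau [ 3.02003682e-04 -6.25471330e+01  4.94935596e-02 -3.91597331e+01
  1.63139025e-02  1.03064047e-02  1.00530085e-05]
position [0.25342735 0.57089551 0.23048901]
ee_rot [ 2.07362409e-01  9.78263916e-01 -7.23390436e-04 -1.35997462e-04]
ft_force [-0.65180802 -0.63526933 -0.0983494 ]
torque [ 0.0417348  -0.01323874  0.00866516]
grip_width 1.0032571702729933
0.0187
scene {'fx': 486.9273934428568, 'fy': 486.9273934428568, 'cx': 279.41281999005577, 'cy': 206.8233662228441, 'view': array([[-0.75270685,  0.65834725,  0.00335906,  0.46239038],
       [-0.50205086, -0.57729443,  0.64395347,  0.22588817],
       [ 0.42588417,  0.48302177,  0.76505728, -1.3808971 ],
       [ 0.        ,  0.        ,  0.        ,  1.        ]])}
top {'fx': 515.5144599380033, 'fy': 515.5144599380033, 'cx': 271.74429935334484, 'cy': 221.48655154569772, 'view': array([[ 0.02650293, -0.99936924, -0.02363709, -0.01474407],
       [ 0.99676218,  0.02462339,  0.07654308, -0.5832602 ],
       [-0.07591278, -0.02558917,  0.99678606, -1.17815857],
       [ 0.        ,  0.        ,  0.        ,  1.        ]])}
wrist {'fx': 324.1421561705942, 'fy': 324.1421561705942, 'cx': 276.0901301695372, 'cy': 212.11713010369502, 'tool_from_camera': array([[-7.73505679e-04,  9.45792632e-01,  3.24770226e-01,
         8.23092223e-02],
       [ 9.99999619e-01,  5.99796560e-04,  6.34978825e-04,
        -6.50515725e-04],
       [ 4.05762230e-04,  3.24770593e-01, -9.45792735e-01,
        -1.43590490e-01],
       [ 0.00000000e+00,  0.00000000e+00,  0.00000000e+00,
         1.00000000e+00]])}
```

View pics/scene0.png

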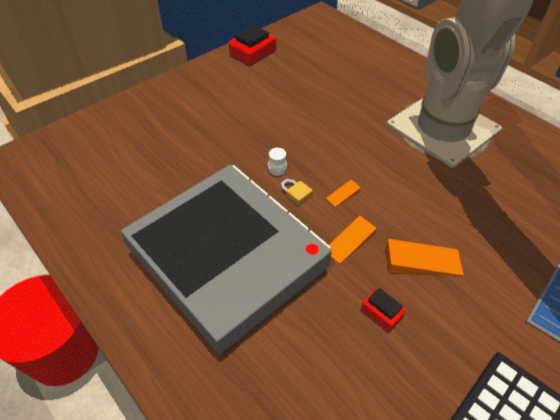

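View pics/top0.png

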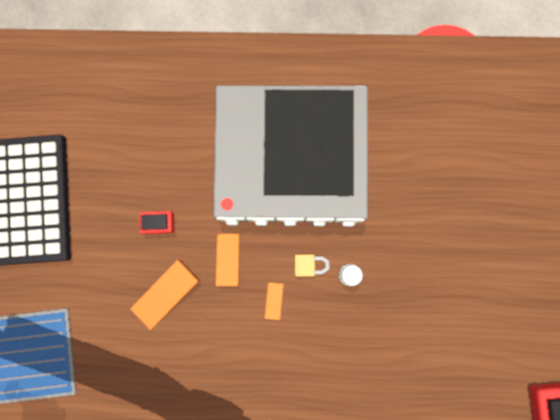

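View pics/wrist0.png

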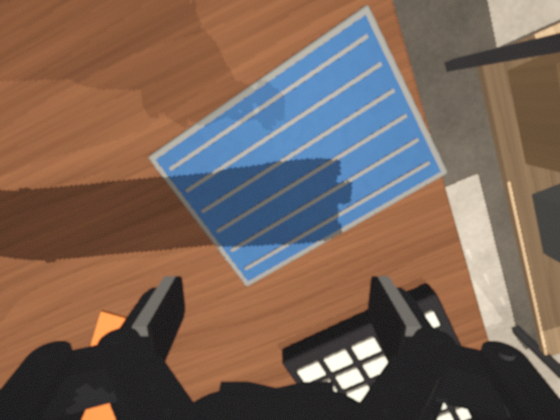

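Three wedge-like things are in the top view: a large one at (165,295), a middle-sized one at (228,260) and a small one at (274,301). The middle one fits, lying just before the corner with the red dot (227,204). I'll confirm it in an enlarged crop.

```bash
python3 - <<'E'
import cv2
a=cv2.imread("pics/top0.png")[190:340,125:300]
cv2.imwrite("pics/top0c.png",cv2.resize(a,None,fx=4,fy=4,interpolation=cv2.INTER_CUBIC))
a=cv2.imread("pics/scene0.png")[170:290,290:470]
cv2.imwrite("pics/scene0c.png",cv2.resize(a,None,fx=4,fy=4,interpolation=cv2.INTER_CUBIC))
E
```

```text
(no output)
```

View pics/top0c.png

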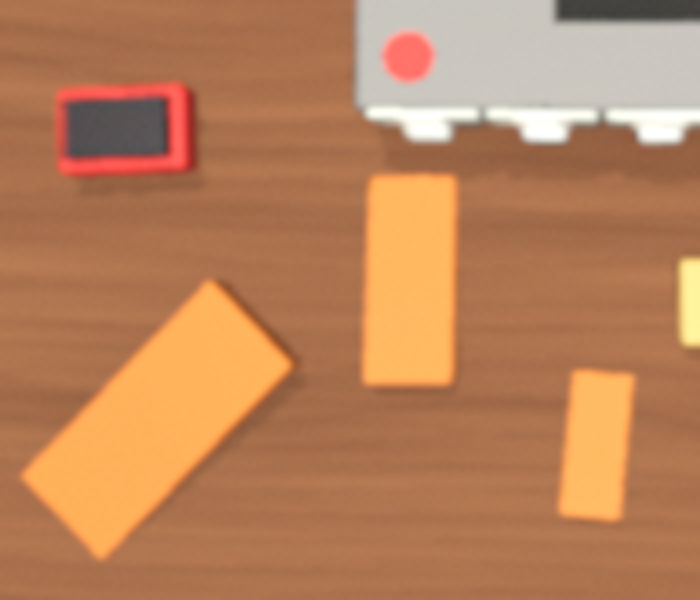

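View pics/scene0c.png

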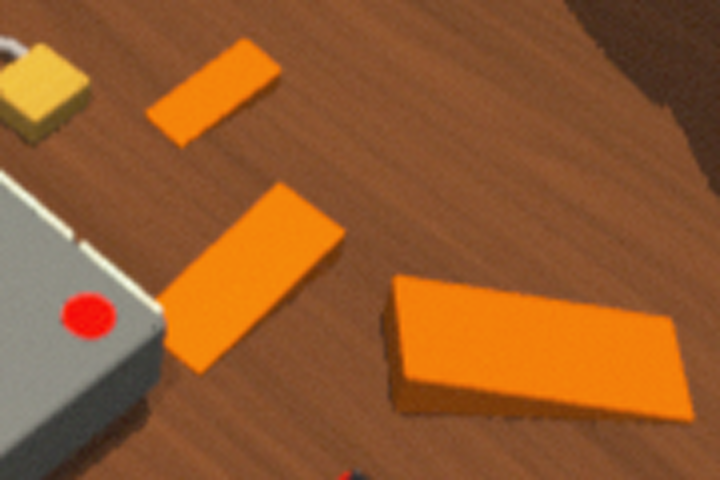

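```bash
cat >h.py <<'E'
import numpy as np
from workcell import manip
from scipy.spatial.transform import Rotation as R
def ray(name,u,v,z,M=None):
    c=manip.calibration(name)
    d=np.array([(u-c['cx'])/c['fx'],-(v-c['cy'])/c['fy'],-1.])
    if 'view' in c: T=np.linalg.inv(c['view'])
    else:
        T=M@c['tool_from_camera']
    o=T[:3,3]; w=T[:3,:3]@d
    return o+w*(z-o[2])/w[2]
def tool():
    o=manip.get_obs(); M=np.eye(4); M[:3,:3]=R.from_quat(o['ee_rot']).as_matrix(); M[:3,3]=o['position']; return M,o
E
python3 - <<'E'
from h import *
np.set_printoptions(precision=4,suppress=True)
f=lambda u,v:((u+.5)/4+125-.5,(v+.5)/4+190-.5)
for n,p,z in [("noseL",(372,175),.003),("noseR",(456,175),.003),("heelR",(453,385),.026),("heelL",(363,384),.026),("dot",(408,57),.085),("cabFL",(358,105),.085)]:
    print(n,ray("top",*f(*p),z))
for n,p,z in [("BL",(216.5,86),.085),("BR",(366.5,86),.085),("FR",(367,217),.085)]: print(n,ray("top",*p,z))
g=lambda u,v:((u+.5)/4+290-.5,(v+.5)/4+170-.5)
print("scene dot",ray("scene",*g(88,316),.085))
for p,z in [((282,182),.026),((346,233),.026),((200,373),.003)]: print("scene wedge",ray("scene",*g(*p),z))
M,o=tool(); print(M)
E
```

```text
noseL [0.5535 0.1281 0.003 ]
noseR [0.5548 0.0783 0.003 ]
heelR [0.4326 0.0741 0.026 ]
heelL [0.4317 0.1261 0.026 ]
dot [0.6153 0.0996 0.085 ]
cabFL [0.588  0.1265 0.085 ]
BL [0.8822 0.1314 0.085 ]
BR [ 0.8884 -0.2057  0.085 ]
FR [ 0.5937 -0.2105  0.085 ]
scene dot [0.6147 0.101  0.085 ]
scene wedge [0.432  0.0783 0.026 ]
scene wedge [0.4321 0.128  0.026 ]
scene wedge [0.5512 0.1308 0.003 ]
[[-0.914   0.4057 -0.0004  0.2535]
 [ 0.4057  0.914  -0.001   0.571 ]
 [-0.0001 -0.0011 -1.      0.2307]
 [ 0.      0.      0.      1.    ]]
```

Crop confirms the middle one: the heel centre is at about (0.432, 0.1015) and the nose centre at about (0.554, 0.103). The wedge yaw is about 1.5° and the cabinet yaw about 1°. Next I move above the heel, with the tool's x axis pointing back toward the robot.

```bash
python3 -m handwheel '[[[-0.361,-0.353,0.13,0,0,-0.435,0.066],[-0.361,-0.353,0.13,0,0,-0.435,0.066],[-0.361,-0.353,0.13,0,0,-0.435,0.066],[-0.361,-0.353,0.13,0,0,-0.435,0.066],[-0.361,-0.353,0.13,0,0,-0.435,0.066],[-0.361,-0.353,0.13,0,0,-0.435,0.066],[-0.361,-0.353,0.13,0,0,-0.435,0.066],[-0.361,-0.353,0.13,0,0,-0.435,0.066]]]' 20
python3 -m handwheel '[[[0,0,0,0,0,0,0.066]]]'
python3 - <<'E'
from h import *
import cv2
M,o=tool(); print(M.round(4),o['clock'],o['ft_force'],o['grip_width'])
cv2.imwrite("pics/w1.png",manip.camera("wrist"))
E
```

```text
clock: 1.15
position: [0.4331, 0.1195, 0.1063]
ee_rot: [-0.009, 1.0, 0.0, 0.0]
ft_force: [0.8, 0.4, -0.6]
grip_width: 0.775
clock: 1.27
position: [0.433, 0.1167, 0.1056]
ee_rot: [-0.005, 1.0, -0.001, -0.001]
ft_force: [-0.1, 0.9, -0.3]
grip_width: 0.774
[[-0.9999 -0.01   -0.0016  0.433 ]
 [-0.01    0.9999 -0.0017  0.1167]
 [ 0.0016 -0.0017 -1.      0.1056]
 [ 0.      0.      0.      1.    ]] 1.275 [-0.12764281  0.86316504 -0.27984552] 0.7737771557271252
```

View pics/w1.png

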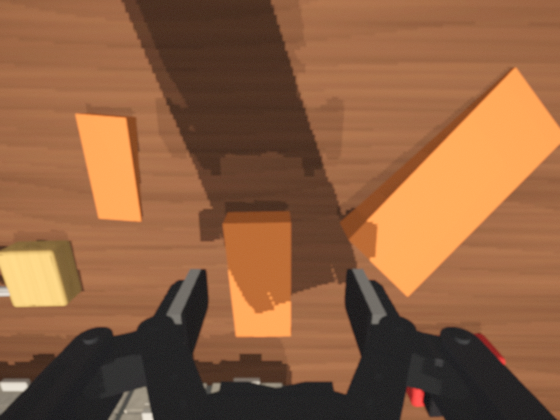

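The wrist view shows the wedge between the fingers, with its heel's top edge around (225,222) to (291,222). I'll cross-check the lateral position.

```bash
python3 - <<'E'
from h import *
import cv2
M,o=tool()
for p,z in [((225,212),0),((290,211),0),((225,222),.026),((291,222),.026),((235,336),.003),((290,336),.003)]: print(p,ray("wrist",*p,z,M).round(4))
im=cv2.imread("pics/w1.png")[195:345,200:320]
cv2.imwrite("pics/w1c.png",cv2.resize(im,None,fx=4,fy=4))
E
```

```text
(225, 212) [0.4361 0.0765 0.    ]
(290, 211) [0.4345 0.1294 0.    ]
(225, 222) [0.4349 0.0805 0.026 ]
(291, 222) [0.4343 0.1291 0.026 ]
(235, 336) [0.5563 0.0816 0.003 ]
(290, 336) [0.5556 0.1325 0.003 ]
```

View pics/w1c.png

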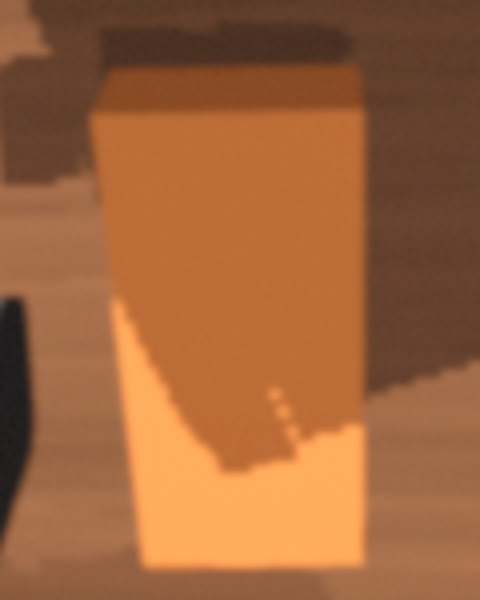

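```bash
python3 -m handwheel '[[[-0.006,-0.0137,0.03,0,0,-0.008,0.066],[-0.006,-0.0137,0.06,0,0,-0.008,0.066],[-0.006,-0.0137,0.08,0,0,-0.008,0.066],[-0.006,-0.0137,0.097,0,0,-0.008,0.066],[-0.006,-0.0137,0.097,0,0,-0.008,0.066]]]'
python3 - <<'E'
from h import *
import cv2
M,o=tool(); print(M.round(4),o['clock'],o['ft_force'],o['grip_width'])
cv2.imwrite("pics/w2.png",manip.camera("wrist"))
E
```

```text
clock: 1.95
position: [0.4379, 0.1088, 0.0089]
ee_rot: [-0.014, 1.0, -0.0, -0.001]
ft_force: [-0.7, 0.2, 0.3]
grip_width: 0.772
[[-9.996e-01 -2.710e-02 -2.000e-03  4.379e-01]
 [-2.710e-02  9.996e-01 -5.000e-04  1.088e-01]
 [ 2.000e-03 -4.000e-04 -1.000e+00  8.900e-03]
 [ 0.000e+00  0.000e+00  0.000e+00  1.000e+00]] 1.95 [-0.74408464  0.18568213  0.33983477] 0.7719999387949132
```

View pics/w2.png

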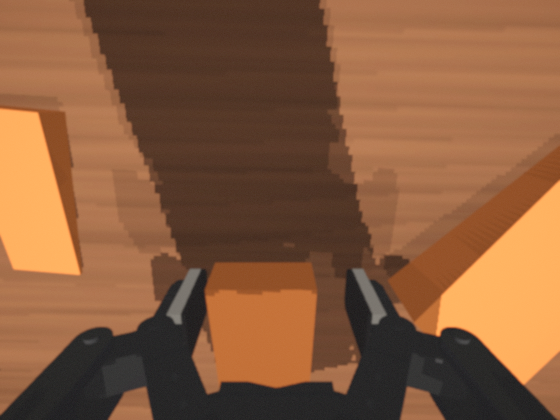

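```bash
python3 -c "
from h import *
for p in [((198.5,281.5),0),((198,281.5),.03),((178,260),0)]: print(ray('top',*p[0],p[1]))"
python3 -m handwheel '[[[0,-0.0055,0,0,0,0.005,0.066],[0,-0.0055,0,0,0,0.005,0.066]]]'
```

```text
[0.43896201 0.16974119 0.        ]
[0.44024398 0.1659653  0.03      ]
[0.48820656 0.2203421  0.        ]
clock: 2.25
position: [0.4395, 0.1021, 0.0103]
ee_rot: [-0.01, 1.0, 0.0, 0.001]
ft_force: [0.7, -1.0, 1.0]
grip_width: 0.771
```

```bash
python3 -m handwheel '[[[0,0,0,0,0,0,0.05],[0,0,0,0,0,0,0.046],[0,0,0,0,0,0,0.046],[0,0,0,0,0,0,0.046]]]' 20
python3 - <<'E'
from h import *
import cv2
M,o=tool(); print(M.round(4),o['clock'],o['ft_force'],o['grip_width'])
cv2.imwrite("pics/w3.png",manip.camera("wrist"))
cv2.imwrite("pics/t3.png",cv2.resize(manip.camera("top")[190:340,125:300],None,fx=4,fy=4,interpolation=cv2.INTER_CUBIC))
E
```

```text
clock: 2.75
position: [0.4393, 0.1024, 0.0101]
ee_rot: [-0.01, 1.0, 0.0, 0.0]
ft_force: [-2.1, -0.8, 6.3]
grip_width: 0.577
[[-9.998e-01 -2.010e-02  5.000e-04  4.393e-01]
 [-2.010e-02  9.998e-01  4.000e-04  1.024e-01]
 [-5.000e-04  4.000e-04 -1.000e+00  1.010e-02]
 [ 0.000e+00  0.000e+00  0.000e+00  1.000e+00]] 2.75 [-2.11757935 -0.82428006  6.26281458] 0.5766969870146099
```

View pics/w3.png

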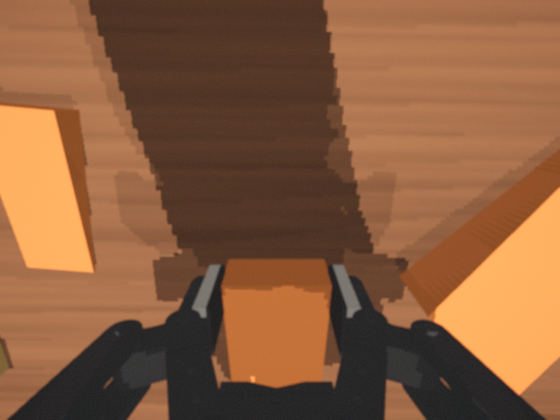

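View pics/t3.png

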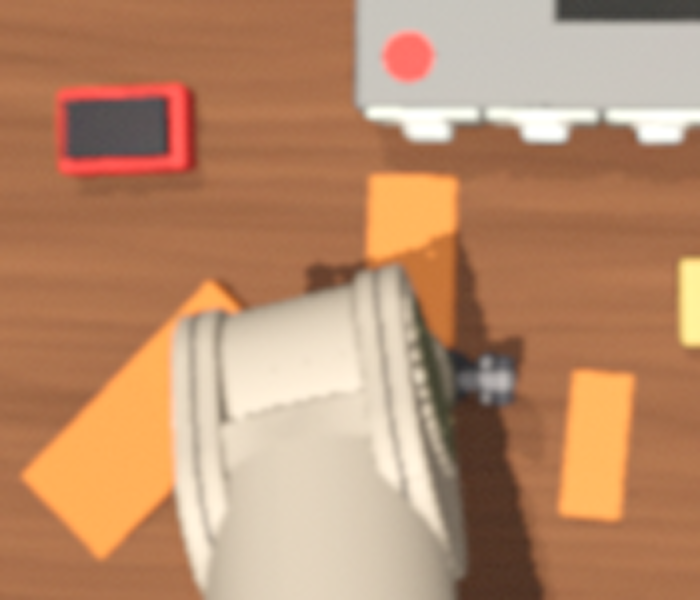

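```bash
python3 -m handwheel '[[[-0.007,-0.001,0,0,0,0,0.046],[-0.014,-0.002,0,0,0,0,0.046],[-0.021,-0.003,0,0,0,0,0.046],[-0.028,-0.004,0,0,0,0,0.046],[-0.035,-0.005,0,0,0,0,0.046],[-0.042,-0.005,0,0,0,0,0.046],[-0.048,-0.005,0,0,0,0,0.046],[-0.048,-0.005,0,0,0,0,0.046]]]'
python3 - <<'E'
from h import *
import cv2
M,o=tool(); print(M.round(4),o['clock'],o['ft_force'],o['grip_width'])
cv2.imwrite("pics/s4.png",cv2.resize(manip.camera("scene")[170:290,290:470],None,fx=4,fy=4,interpolation=cv2.INTER_CUBIC))
cv2.imwrite("pics/t4.png",cv2.resize(manip.camera("top")[190:340,125:300],None,fx=4,fy=4,interpolation=cv2.INTER_CUBIC))
E
```

```text
clock: 3.85
position: [0.4877, 0.0986, 0.0102]
ee_rot: [-0.01, 1.0, 0.0, 0.0]
ft_force: [-1.1, 0.4, 5.9]
grip_width: 0.577
[[-9.998e-01 -2.020e-02  8.000e-04  4.877e-01]
 [-2.020e-02  9.998e-01  6.000e-04  9.860e-02]
 [-8.000e-04  6.000e-04 -1.000e+00  1.020e-02]
 [ 0.000e+00  0.000e+00  0.000e+00  1.000e+00]] 3.85 [-1.14904777  0.39167188  5.94149173] 0.5773668823145053
```

View pics/s4.png

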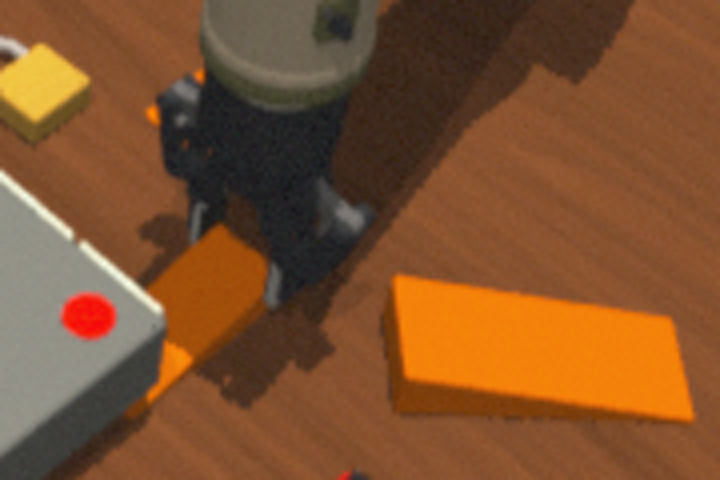

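View pics/t4.png

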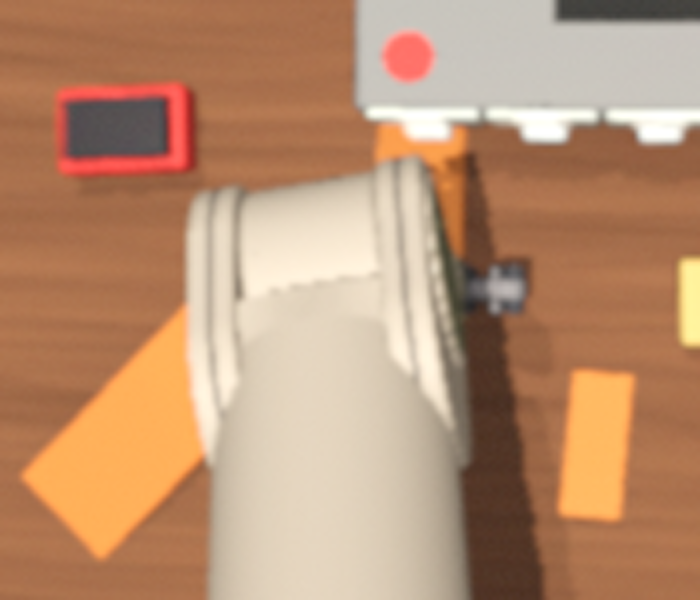

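```bash
python3 -c "
from h import *
f=lambda u,v:((u+.5)/4+125-.5,(v+.5)/4+190-.5)
for p in [(378,145),(467,145)]: print(ray('top',*f(*p),.007))"
python3 -m handwheel '[[[-0.004,0,0,0,0,0,0.046],[-0.008,0,0,0,0,0,0.046],[-0.008,0,0,0,0,0,0.046]]]'
for i in 1 2; do :; done
python3 -m handwheel '[[[-0.002,0,0,0,0,0,0.046],[-0.002,0,0,0,0,0,0.046]]]'
```

```text
[0.57113934 0.12460099 0.007     ]
[0.57245013 0.07197106 0.007     ]
clock: 4.32
position: [0.4951, 0.0988, 0.0102]
ee_rot: [-0.01, 1.0, 0.0, -0.0]
ft_force: [-3.5, -0.0, 10.7]
grip_width: 0.579
clock: 4.58
position: [0.4967, 0.0988, 0.0101]
ee_rot: [-0.01, 1.0, 0.0, -0.001]
ft_force: [-6.0, 0.1, 11.3]
grip_width: 0.579
```

```bash
python3 - <<'E'
from h import *
import cv2
M,o=tool(); print(o['clock'],o['position'],o['ft_force'],o['torque'],o['grip_width'])
cv2.imwrite("pics/s5.png",cv2.resize(manip.camera("scene")[170:290,290:470],None,fx=4,fy=4,interpolation=cv2.INTER_CUBIC))
cv2.imwrite("pics/w5.png",manip.camera("wrist"))
cv2.imwrite("pics/t5.png",cv2.resize(manip.camera("top")[190:340,125:300],None,fx=4,fy=4,interpolation=cv2.INTER_CUBIC))
E
```

```text
4.575 [0.49665514 0.09880729 0.01013325] [-6.01292691  0.07104933 11.30635845] [-0.01588134  1.26165546 -0.03767884] 0.5789439580430619
```

View pics/s5.png

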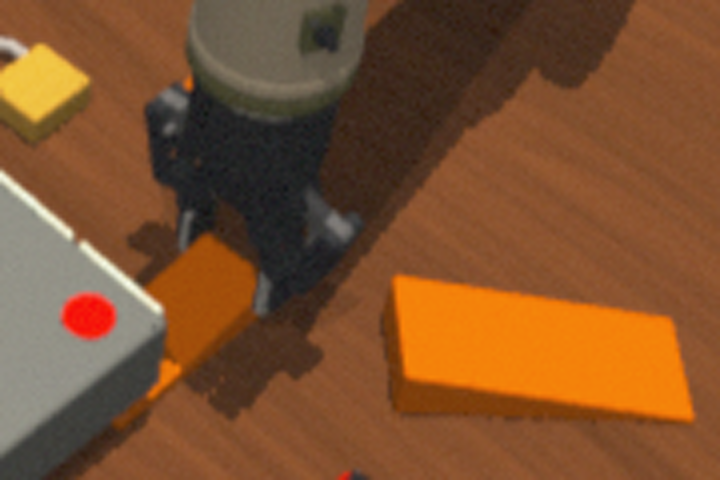

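View pics/w5.png

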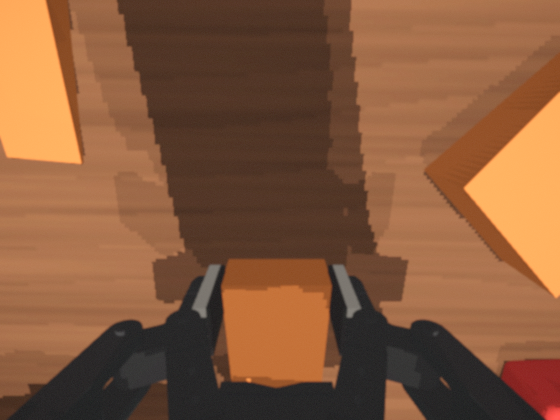

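View pics/t5.png

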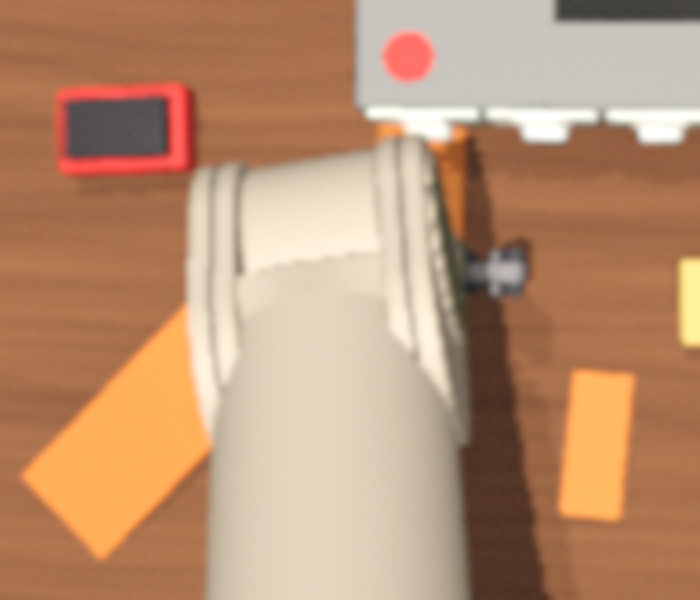

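Cabinet and wedge look undisturbed. The forces are ambiguous, because the grip presses the wedge down and adds friction. I'll release it and push on the heel from behind with the fingertips, which gives a clean force reading.

```bash

python3 -m handwheel '[[[0,0,0,0,0,0,0.062],[0,0,0,0,0,0,0.062],[0,0,0,0,0,0,0.062]]]'
python3 -m handwheel '[[[0,0,-0.03,0,0,0,0.062],[0.01,0,-0.045,0,0,0,0.062],[0.04,0,-0.045,0,0,0,0.04],[0.04,0,-0.045,0,0,0,0.03],[0.04,0,-0.045,0,0,0,0.03]]]'
python3 - <<'E'
from h import *
import cv2
M,o=tool(); print(M.round(4),o['clock'],o['ft_force'],o['torque'],o['grip_width'])
cv2.imwrite("pics/s6.png",cv2.resize(manip.camera("scene")[170:290,290:470],None,fx=4,fy=4,interpolation=cv2.INTER_CUBIC))
cv2.imwrite("pics/w6.png",manip.camera("wrist"))
E
```

```text
clock: 5.1
position: [0.497, 0.0984, 0.0095]
ee_rot: [-0.01, 1.0, -0.0, -0.0]
ft_force: [-0.4, -0.3, 0.4]
grip_width: 0.724
clock: 5.72
position: [0.4577, 0.0978, 0.0548]
ee_rot: [-0.01, 1.0, 0.0, 0.0]
ft_force: [0.8, -0.6, -0.5]
grip_width: 0.35
[[-9.998e-01 -2.030e-02  7.000e-04  4.577e-01]
 [-2.030e-02  9.998e-01  3.000e-04  9.780e-02]
 [-7.000e-04  3.000e-04 -1.000e+00  5.480e-02]
 [ 0.000e+00  0.000e+00  0.000e+00  1.000e+00]] 5.725 [ 0.78001389 -0.62643209 -0.50957748] [ 0.06029609 -0.0185528  -0.00489968] 0.3496544062747083
```

View pics/w6.png

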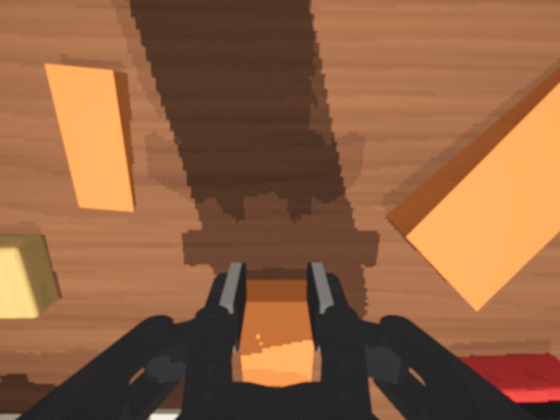

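View pics/s6.png

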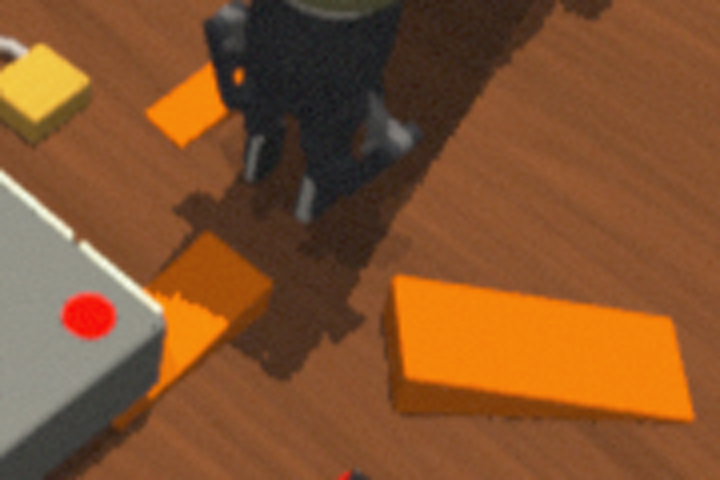

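```bash
python3 -c "
from h import *
g=lambda u,v:((u+.5)/4+290-.5,(v+.5)/4+170-.5)
for p in [(209,231),(272,287)]: print(ray('scene',*g(*p),.026))"
python3 -m handwheel '[[[0,0,0.025,0,0,0,0.03],[0,0,0.045,0,0,0,0.03],[-0.008,0,0.045,0,0,0,0.03],[-0.016,0,0.045,0,0,0,0.03],[-0.016,0,0.045,0,0,0,0.03]]]'
```

```text
[0.49028818 0.07547833 0.026     ]
[0.49218541 0.12628154 0.026     ]
clock: 6.45
position: [0.4746, 0.0981, 0.0105]
ee_rot: [-0.01, 1.0, 0.0, 0.001]
ft_force: [-1.3, 0.5, -0.3]
grip_width: 0.35
```

```bash

python3 -m handwheel '[[[-0.002,0.001,0,0,0,0,0.03],[-0.004,0.002,0,0,0,0,0.03],[-0.004,0.002,0,0,0,0,0.03]]]'
python3 -m handwheel '[[[-0.001,0,0,0,0,0,0.03],[-0.002,0,0,0,0,0,0.03],[-0.002,0,0,0,0,0,0.03]]]'
```

```text
clock: 6.82
position: [0.4772, 0.1003, 0.0098]
ee_rot: [-0.01, 1.0, 0.0, 0.0]
ft_force: [-0.1, -0.0, 0.2]
grip_width: 0.353
clock: 7.2
position: [0.4791, 0.1001, 0.0096]
ee_rot: [-0.01, 1.0, 0.0, -0.0]
ft_force: [-0.2, 1.2, -0.0]
grip_width: 0.354
```

```bash

python3 -m handwheel '[[[-0.001,0,0,0,0,0,0.03],[-0.002,0,0,0,0,0,0.03],[-0.002,0,0,0,0,0,0.03]]]'
```

```text
clock: 7.58
position: [0.4812, 0.1001, 0.0096]
ee_rot: [-0.01, 1.0, 0.0, 0.0]
ft_force: [-0.6, -0.7, -0.5]
grip_width: 0.353
```

```bash

python3 -m handwheel '[[[-0.001,0,0,0,0,0,0.03],[-0.002,0,0,0,0,0,0.03],[-0.002,0,0,0,0,0,0.03]]]'
```

```text
clock: 7.95
position: [0.4832, 0.1002, 0.0097]
ee_rot: [-0.01, 1.0, 0.0, 0.0]
ft_force: [0.0, -0.2, 0.5]
grip_width: 0.352
```

```bash

python3 -m handwheel '[[[-0.001,0,0,0,0,0,0.03],[-0.002,0,0,0,0,0,0.03],[-0.002,0,0,0,0,0,0.03]]]'
```

```text
clock: 8.32
position: [0.4852, 0.1002, 0.0097]
ee_rot: [-0.01, 1.0, 0.0, 0.0]
ft_force: [-0.3, -0.6, -0.1]
grip_width: 0.35
```

```bash

python3 -m handwheel '[[[-0.001,0,0,0,0,0,0.03],[-0.0015,0,0,0,0,0,0.03]]]'
```

```text
clock: 8.57
position: [0.4866, 0.1003, 0.0096]
ee_rot: [-0.01, 1.0, 0.0, -0.0]
ft_force: [-1.1, 0.2, 0.6]
grip_width: 0.354
```

```bash
python3 - <<'E'
from h import *
import cv2
cv2.imwrite("pics/s7.png",cv2.resize(manip.camera("scene")[170:290,290:470],None,fx=4,fy=4,interpolation=cv2.INTER_CUBIC))
cv2.imwrite("pics/w7.png",manip.camera("wrist"))
E
```

```text
(no output)
```

View pics/w7.png

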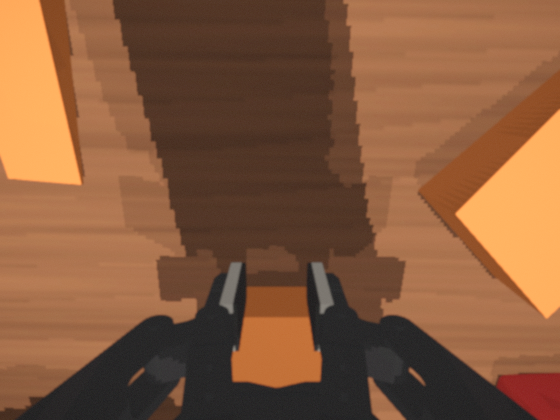

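View pics/s7.png

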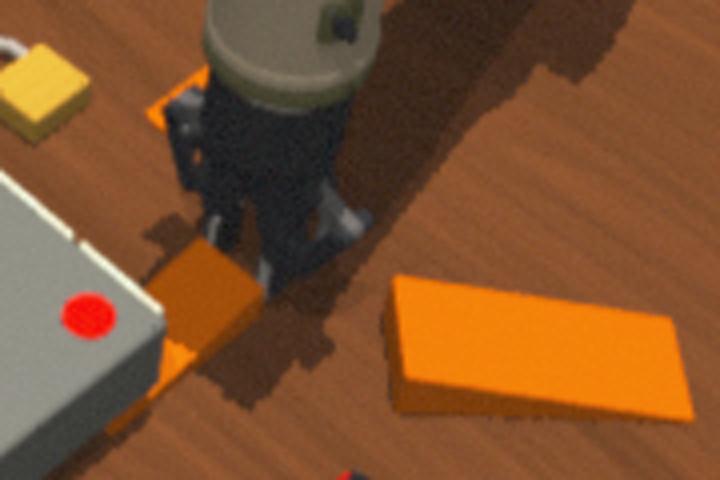

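The wedge has moved on by about 6 mm at roughly 1 N (heel corner from (209,231) to (201,238)), so it is not snug yet. I'll keep pushing in small steps.

```bash

python3 -m handwheel '[[[-0.001,0,0,0,0,0,0.03],[-0.002,0,0,0,0,0,0.03]]]'
```

```text
clock: 8.93
position: [0.4887, 0.1003, 0.0096]
ee_rot: [-0.01, 1.0, 0.0, 0.0]
ft_force: [0.1, -0.8, -0.1]
grip_width: 0.351
```

```bash

python3 -m handwheel '[[[-0.001,0,0,0,0,0,0.03],[-0.002,0,0,0,0,0,0.03]]]'
```

```text
clock: 9.18
position: [0.4907, 0.1004, 0.0096]
ee_rot: [-0.01, 1.0, 0.0, 0.0]
ft_force: [-0.6, 0.4, 0.2]
grip_width: 0.349
```

```bash

python3 -m handwheel '[[[-0.001,0,0,0,0,0,0.03],[-0.0015,0,0,0,0,0,0.03]]]'
```

```text
clock: 9.43
position: [0.4921, 0.1004, 0.0096]
ee_rot: [-0.01, 1.0, 0.0, 0.0]
ft_force: [-1.2, -0.4, 0.0]
grip_width: 0.353
```

```bash

python3 -m handwheel '[[[-0.001,0,0,0,0,0,0.03],[-0.002,0,0,0,0,0,0.03]]]'
```

```text
clock: 9.68
position: [0.4941, 0.1004, 0.0096]
ee_rot: [-0.01, 1.0, 0.0, 0.0]
ft_force: [-0.3, -0.2, -0.3]
grip_width: 0.354
```

```bash

python3 -m handwheel '[[[-0.001,0,0,0,0,0,0.03],[-0.0015,0,0,0,0,0,0.03]]]'
```

```text
clock: 9.93
position: [0.4956, 0.1005, 0.0096]
ee_rot: [-0.01, 1.0, 0.0, 0.0]
ft_force: [0.1, 0.0, 0.8]
grip_width: 0.351
```

```bash

python3 -m handwheel '[[[-0.001,0,0,0,0,0,0.03],[-0.0015,0,0,0,0,0,0.03]]]'
```

```text
clock: 10.18
position: [0.4971, 0.1005, 0.0096]
ee_rot: [-0.01, 1.0, 0.0, 0.0]
ft_force: [-0.8, -0.3, 1.1]
grip_width: 0.352
```

```bash

python3 -m handwheel '[[[-0.001,0,0,0,0,0,0.03],[-0.0015,0,0,0,0,0,0.03]]]'
```

```text
clock: 10.42
position: [0.4986, 0.1005, 0.0096]
ee_rot: [-0.01, 1.0, 0.0, -0.0]
ft_force: [-0.2, -0.6, 0.7]
grip_width: 0.353
```

```bash

python3 -m handwheel '[[[-0.001,0,0,0,0,0,0.03],[-0.0015,0,0,0,0,0,0.03]]]'
```

```text
clock: 10.68
position: [0.5001, 0.1006, 0.0096]
ee_rot: [-0.01, 1.0, 0.0, -0.0]
ft_force: [-1.3, 0.1, -0.0]
grip_width: 0.357
```

```bash

python3 -m handwheel '[[[-0.001,0,0,0,0,0,0.03],[-0.0015,0,0,0,0,0,0.03]]]'
```

```text
clock: 10.92
position: [0.5016, 0.1006, 0.0096]
ee_rot: [-0.01, 1.0, 0.0, 0.0]
ft_force: [-1.2, -0.4, 0.8]
grip_width: 0.349
```

```bash

python3 -m handwheel '[[[-0.001,0,0,0,0,0,0.03],[-0.0015,0,0,0,0,0,0.03]]]'
```

```text
clock: 11.18
position: [0.5032, 0.1006, 0.0097]
ee_rot: [-0.01, 1.0, 0.0, 0.0]
ft_force: [-1.5, 0.1, -0.2]
grip_width: 0.349
```

```bash

python3 -m handwheel '[[[-0.001,0,0,0,0,0,0.03],[-0.0015,0,0,0,0,0,0.03]]]'
```

```text
clock: 11.42
position: [0.5047, 0.1006, 0.0096]
ee_rot: [-0.01, 1.0, 0.0, 0.0]
ft_force: [-1.2, 0.2, 0.1]
grip_width: 0.349
```

```bash
python3 - <<'E'
from h import *
import cv2
o=manip.get_obs();print(o['position'],o['ft_force'])
cv2.imwrite("pics/s8.png",cv2.resize(manip.camera("scene")[170:290,290:470],None,fx=4,fy=4,interpolation=cv2.INTER_CUBIC))
cv2.imwrite("pics/t8.png",cv2.resize(manip.camera("top")[190:340,125:300],None,fx=4,fy=4,interpolation=cv2.INTER_CUBIC))
E
```

```text
[0.50465128 0.10062075 0.00964112] [-1.1892933   0.15882022  0.05539866]
```

View pics/s8.png

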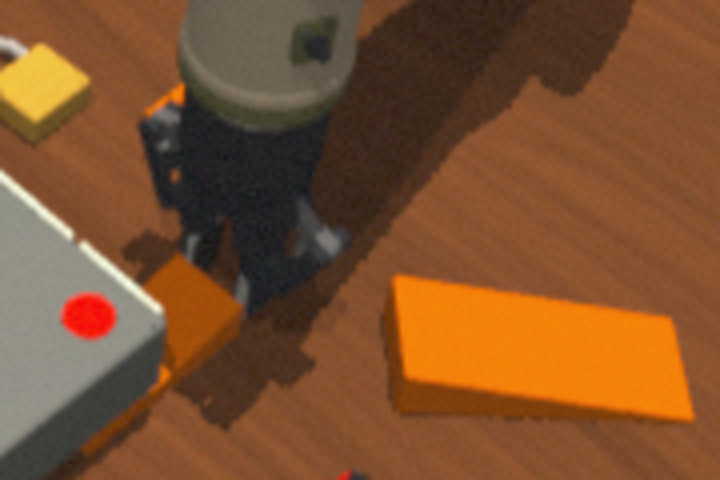

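View pics/t8.png

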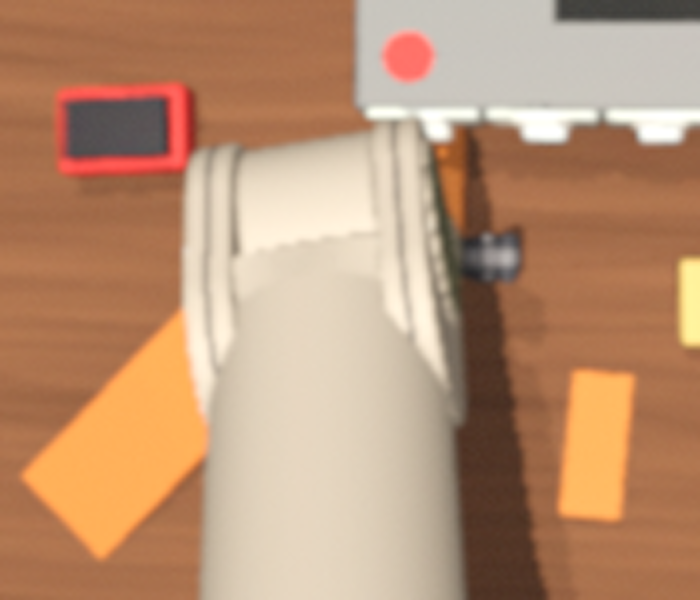

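```bash
python3 -c "
from h import *
g=lambda u,v:((u+.5)/4+290-.5,(v+.5)/4+170-.5)
for p in [(178,254),(243,310)]: print(ray('scene',*g(*p),.026))"
python3 -m handwheel '[[[-0.001,0,0,0,0,0,0.03],[-0.0015,0,0,0,0,0,0.03]]]'
```

```text
[0.51543534 0.0754317  0.026     ]
[0.51591173 0.12648897 0.026     ]
clock: 11.78
position: [0.5062, 0.1007, 0.0096]
ee_rot: [-0.01, 1.0, 0.0, 0.0]
ft_force: [-0.8, -0.1, 1.3]
grip_width: 0.354
```

```bash

python3 -m handwheel '[[[-0.001,0,0,0,0,0,0.03],[-0.0015,0,0,0,0,0,0.03]]]'
```

```text
clock: 12.02
position: [0.5076, 0.1007, 0.0096]
ee_rot: [-0.01, 1.0, 0.0, 0.0]
ft_force: [-0.8, -0.4, 0.3]
grip_width: 0.35
```

```bash

python3 -m handwheel '[[[-0.001,0,0,0,0,0,0.03],[-0.001,0,0,0,0,0,0.03]]]'
```

```text
clock: 12.28
position: [0.5087, 0.1007, 0.0097]
ee_rot: [-0.01, 1.0, 0.0, 0.0]
ft_force: [0.2, -0.2, -0.0]
grip_width: 0.349
```

```bash

python3 -m handwheel '[[[-0.001,0,0,0,0,0,0.03],[-0.001,0,0,0,0,0,0.03]]]'
```

```text
clock: 12.52
position: [0.5097, 0.1007, 0.0097]
ee_rot: [-0.01, 1.0, 0.0, 0.0]
ft_force: [0.1, 0.2, -0.7]
grip_width: 0.345
```

```bash

python3 -m handwheel '[[[-0.001,0,0,0,0,0,0.03],[-0.001,0,0,0,0,0,0.03]]]'
```

```text
clock: 12.78
position: [0.5107, 0.1008, 0.0096]
ee_rot: [-0.01, 1.0, 0.0, 0.0]
ft_force: [-0.3, 0.6, 0.1]
grip_width: 0.356
```

```bash

python3 -m handwheel '[[[-0.001,0,0,0,0,0,0.03],[-0.001,0,0,0,0,0,0.03]]]'
```

```text
clock: 13.02
position: [0.5117, 0.1008, 0.0097]
ee_rot: [-0.01, 1.0, 0.0, 0.0]
ft_force: [0.5, -0.1, 0.2]
grip_width: 0.346
```

```bash

python3 -m handwheel '[[[-0.001,0,0,0,0,0,0.03],[-0.001,0,0,0,0,0,0.03]]]'
```

```text
clock: 13.28
position: [0.5127, 0.1008, 0.0096]
ee_rot: [-0.01, 1.0, 0.0, 0.0]
ft_force: [0.2, -0.2, 0.4]
grip_width: 0.353
```

```bash

python3 -m handwheel '[[[-0.001,0,0,0,0,0,0.03],[-0.001,0,0,0,0,0,0.03]]]'
```

```text
clock: 13.52
position: [0.5135, 0.1008, 0.0096]
ee_rot: [-0.01, 1.0, 0.0, -0.0]
ft_force: [-1.2, -0.4, 0.4]
grip_width: 0.351
```

```bash

python3 -m handwheel '[[[-0.001,0,0,0,0,0,0.03],[-0.001,0,0,0,0,0,0.03]]]'
python3 - <<'E'
from h import *
import cv2
cv2.imwrite("pics/s9.png",cv2.resize(manip.camera("scene")[170:290,290:470],None,fx=4,fy=4,interpolation=cv2.INTER_CUBIC))
E
```

```text
clock: 13.78
position: [0.5139, 0.1008, 0.0095]
ee_rot: [-0.01, 1.0, -0.0, -0.001]
ft_force: [-4.8, -0.1, 3.8]
grip_width: 0.35
```

View pics/s9.png

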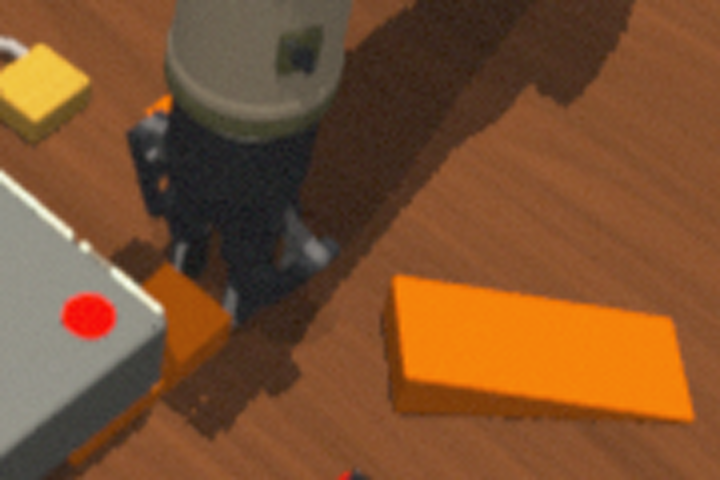

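Force has risen sharply and the tool now lags its command, so the wedge is reaching snug. One more half-millimetre nudge.

```bash

python3 -m handwheel '[[[-0.0005,0,0,0,0,0,0.03],[-0.0005,0,0,0,0,0,0.03]]]'
```

```text
clock: 14.08
position: [0.514, 0.1008, 0.0094]
ee_rot: [-0.01, 1.0, -0.0, -0.001]
ft_force: [-6.1, -0.8, 5.7]
grip_width: 0.354
```

```bash

python3 -m handwheel '[[[0.01,0,0,0,0,0,0.03],[0.02,0,-0.01,0,0,0,0.02],[0.02,0,-0.06,0,0,0,0],[0.02,0,-0.11,0,0,0,0],[-0.02,-0.001,-0.11,0,0,0,0],[-0.06,-0.002,-0.11,0,0,0,0],[-0.101,-0.0026,-0.11,0,0,0,0],[-0.101,-0.0026,-0.11,0,0,0,0]]]'
python3 -m handwheel '[[[0,0,0,0,0,0,0]]]'
python3 - <<'E'
from h import *
import cv2
M,o=tool();print(M.round(4),o['ft_force'],o['grip_width'])
cv2.imwrite("pics/w10.png",manip.camera("wrist"))
cv2.imwrite("pics/s10.png",cv2.resize(manip.camera("scene")[150:350,110:400],None,fx=2.7,fy=2.7,interpolation=cv2.INTER_CUBIC))
E
```

```text
clock: 15.08
position: [0.6176, 0.0999, 0.1198]
ee_rot: [-0.01, 1.0, -0.0, 0.001]
ft_force: [-0.2, -0.6, 1.0]
grip_width: -0.003
clock: 15.2
position: [0.6154, 0.1002, 0.1199]
ee_rot: [-0.01, 1.0, 0.0, -0.0]
ft_force: [-0.4, -0.7, 0.5]
grip_width: -0.001
[[-9.998e-01 -2.010e-02 -2.000e-04  6.154e-01]
 [-2.010e-02  9.998e-01  0.000e+00  1.002e-01]
 [ 2.000e-04  0.000e+00 -1.000e+00  1.199e-01]
 [ 0.000e+00  0.000e+00  0.000e+00  1.000e+00]] [-0.37856923 -0.65632301  0.47949482] -0.0009767288115245841
```

View pics/w10.png

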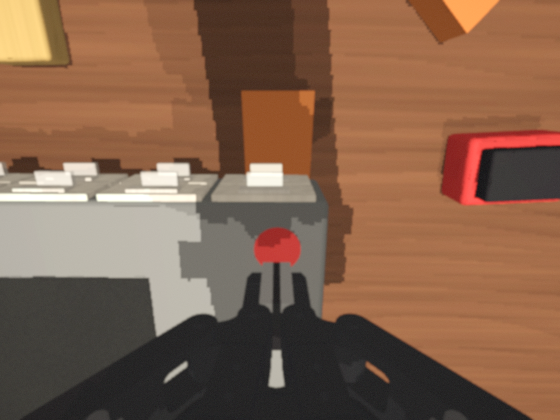

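View pics/s10.png

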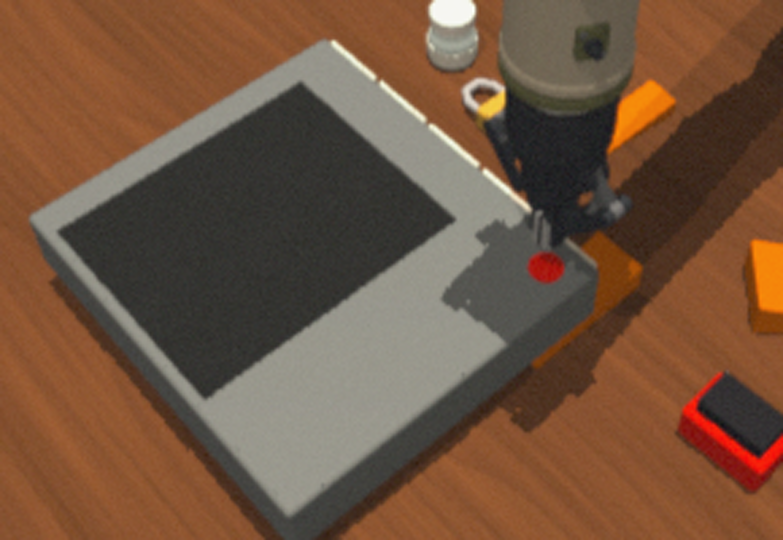

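```bash
python3 - <<'E'
from h import *
M,o=tool()
for p in [(277,227),(254,247),(301,247)]: print(ray("wrist",*p,.085,M).round(4))
E
python3 -m handwheel '[[[0,0,0.015,0,0,0,0],[0,0,0.03,0,0,0,0],[0,0,0.033,0,0,0,0],[0,0,0.033,0,0,0,0]]]'
```

```text
[0.6032 0.0995 0.085 ]
[0.6164 0.0858 0.085 ]
[0.6159 0.1142 0.085 ]
clock: 15.8
position: [0.6157, 0.1002, 0.086]
ee_rot: [-0.01, 1.0, -0.0, -0.0]
ft_force: [-0.1, 0.2, -0.3]
grip_width: 0.003
```

```bash
python3 -m handwheel '[[[0,0,0.001,0,0,0,0],[0,0,0.001,0,0,0,0]]]'
```

```text
clock: 16.05
position: [0.6161, 0.1003, 0.0855]
ee_rot: [-0.01, 1.0, 0.0, 0.0]
ft_force: [0.2, 0.3, 0.7]
grip_width: -0.0
```

```bash
python3 -m handwheel '[[[0,0,0.0005,0,0,0,0],[0,0,0.0005,0,0,0,0]]]'
```

```text
clock: 16.3
position: [0.6162, 0.1003, 0.0852]
ee_rot: [-0.01, 1.0, 0.0, 0.0]
ft_force: [1.3, 0.3, 1.1]
grip_width: 0.001
```

```bash
python3 -m handwheel '[[[0,0,0.0005,0,0,0,0],[0,0,0.0005,0,0,0,0]]]'
```

```text
clock: 16.55
position: [0.6162, 0.1003, 0.0852]
ee_rot: [-0.01, 1.0, 0.0, 0.0]
ft_force: [-2.0, -0.3, 5.3]
grip_width: -0.002
```

```bash
python3 -m handwheel '[[[0,0,0.0005,0,0,0,0],[0,0,0.0005,0,0,0,0]]]'
```

```text
clock: 16.8
position: [0.6162, 0.1003, 0.0851]
ee_rot: [-0.01, 1.0, 0.0, 0.0]
ft_force: [-4.7, -0.9, 9.0]
grip_width: 0.0
```

```bash
python3 -m handwheel '[[[0.0004,0,0.0003,0,0,0,0],[0.0004,0,0.0003,0,0,0,0],[0.0004,0,0.0003,0,0,0,0],[0.0004,0,0.0003,0,0,0,0]]]'
python3 - <<'E'
from h import *
import cv2
o=manip.get_obs();print(o['position'],o['ft_force'])
cv2.imwrite("pics/s11.png",cv2.resize(manip.camera("scene")[150:350,110:400],None,fx=2.7,fy=2.7,interpolation=cv2.INTER_CUBIC))
E
```

```text
clock: 17.3
position: [0.6162, 0.1003, 0.0851]
ee_rot: [-0.01, 1.0, 0.0, 0.001]
ft_force: [-2.7, -0.8, 10.5]
grip_width: 0.001
[0.61618546 0.10030876 0.08506233] [-2.67284448 -0.78504606 10.48272009]
```

View pics/s11.png

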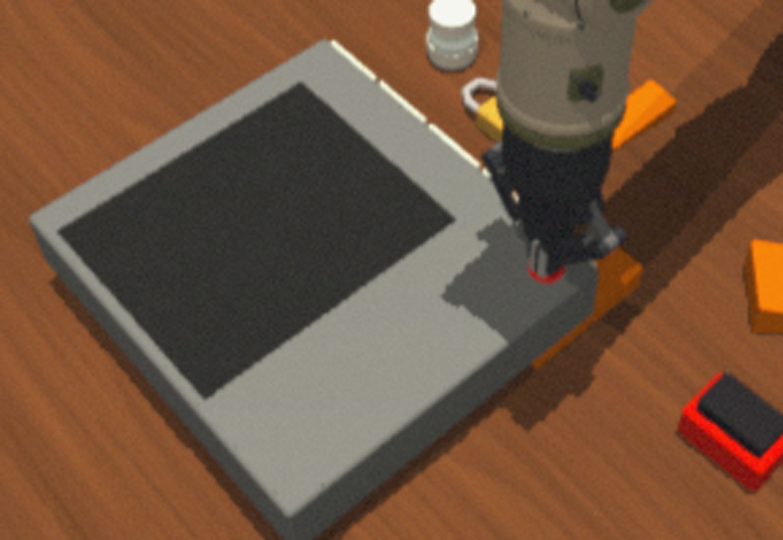

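At 10.5 N, held for 0.5 s, the corner hasn't moved: z stays at 0.0851 and the picture is unchanged. Now lift off and check once more.

```bash
python3 -m handwheel '[[[0,0,-0.01,0,0,0,0],[0,0,-0.05,0,0,0,0],[0,0,-0.1,0,0,0,0],[0.05,0,-0.13,0,0,0,0],[0.1,0,-0.13,0,0,0,0],[0.14,0,-0.13,0,0,0,0],[0.14,0,-0.13,0,0,0,0],[0.14,0,-0.13,0,0,0,0]]]'
python3 - <<'E'
from h import *
import cv2
cv2.imwrite("pics/s12.png",manip.camera("scene"))
cv2.imwrite("pics/t12.png",manip.camera("top"))
E
```

```text
clock: 18.35
position: [0.4763, 0.0975, 0.2144]
ee_rot: [-0.01, 1.0, 0.0, 0.001]
ft_force: [0.8, 0.0, 0.4]
grip_width: 0.0
```

View pics/s12.png

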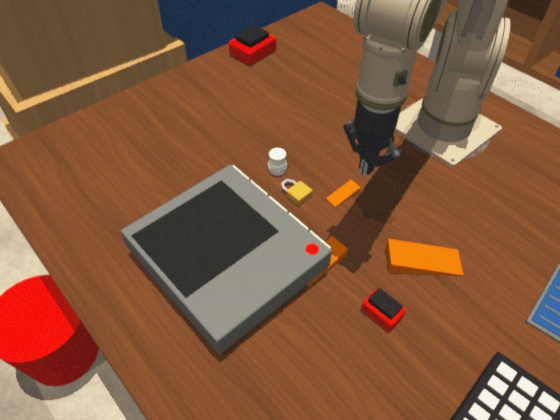

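View pics/t12.png

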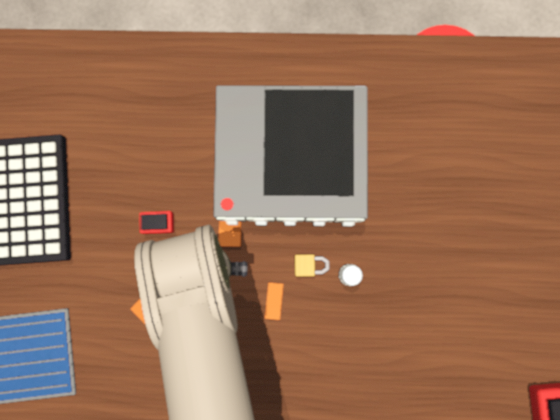

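The cabinet is where it was (dot at (227,204) in the top view, as at the start). The wedge is in place and the padlock, battery and jar are untouched.

```bash
python3 -c "
from workcell import manip
print(manip.hand_in(), manip.get_obs()['clock'])"
```

```text
the job is handed in; nothing more can be done
the job is handed in; nothing more can be done
```

The wedge is snug under the cabinet's front left foot, and the cabinet stayed level when I pressed on the red dot. I handed the job in after about 18.5 s.

- **Wedge:** I first gripped the middle-sized orange wedge lightly by its heel and slid it along the bench into line. I then released it and pushed the heel with the fingertips. It moved at about 1 N until the resistance rose sharply to 6 N with almost no further travel, and I stopped there.
- **Press test:** I held 9 to 10.5 N on the dot for about 0.5 s. The fingertips stayed at 85.1 mm and the pictures showed no movement. There was also a sideways force of 3 to 5 N during the press, but the cabinet did not shift.
- **Last pictures:** The cabinet is where it started, the wedge is in place, the padlock, battery and jar are untouched, and the arm is clear.
- **One misleading reading:** While I held the wedge, the wrist force rose to 6 N before it was snug, because the grip was pressing it onto the bench (up to 11 N vertical). That is why I switched to pushing from behind. I saw no sign of the wedge lifting.

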